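Rock the diverter gate and feed the grinding balls down the other chute

ROBOT

A 7-joint arm with a two-finger parallel gripper is mounted at the origin on a cart in front of the work surface, level with it; the furniture and walls round the work are solid. World frame = base frame: x ahead of the robot, y to its left, z up, the work surface at z = 0. Lengths are in mm, angles in degrees, forces in N, time in s.
With the tool pointing down it reaches from about 400 to 850 mm from the base axis. Payload 10.4 kg.
Tool frame: the origin (TCP) lies midway between the tips of the shut fingers; the grasp point (between the pads) lies 19 mm behind it; z points along the fingers, y is the direction in which the jaws open and shut (so a half turn about z gives the same grasp; the last joint's range is limited). The gripper opens to 85 mm and grips with 20 to 120 N. Pads are 22 mm wide; open, the fingers measure 114 mm over their backs; the gripper's body (76 mm by 85 mm) begins 54 mm behind the grasp point. The pads swing forward as they close: fully open they stand 13 mm farther back than shut.
Start: joints at [68.033, 19.034, -3.707, 83.658, 1.238, 77.344, -5.071], TCP at [220.662, -584.773, 231.338] pointing down, gripper open.
Joint ranges: [-148.97, 148.97], [-28.65, 121.19], [-84.17, 76.75], [9.2, 138.47], [-72.65, 252.65], [3.7, 117.97], [-149.18, 149.18]. Speed limits (degrees/s): [127.2, 127.2, 159.86, 159.86, 180, 180, 180].

INTERFACE

Orientations are given as a 3x3 rotation matrix whose columns are the frame's x, y, z axes.
In Python, from station import env gives the robot as it stands.
- The arm moves only by the shell command python3 -m crank 'ROWS'. ROWS is a JSON object of lists of equal length, an entry for each row: "translation": the shift along the tool's x, y, z in mm, a list of three; "twist": the turn, a rotation vector about the tool's x, y, z in degrees, a list of three; "jaw": the opening, from -1 (shut) to 1 (fully open). In form: {"translation": [[tx, ty, tz], ...], "twist": [[ax, ay, az], ...], "jaw": [jaw, ...]}. A call has 1 to 12 rows; each row is the pose to reach, as a shift and turn from the pose commanded when the call began, along the tool's axes at that moment; what a row does not reach only later rows make up. A row lasts 1/10 s, in which the tool goes at most 50 mm and 8.59 degrees, less where a joint would pass 70% of its speed; a pose out of reach is approached as far as the arm can. A call with a gripper value outside its range is refused whole. The fingers move at their own pace and stop on an object; the grip force is fixed at half the most. Time passes only in rows, so rows that repeat a pose let the fingers close. It gives the time, the measured TCP pose, the force and the opening at its end, in the units of the state.
- env.read_state(): the state, without advancing time (a new reading comes with each control period).
- env.snapshot(name): name is "side" or "top" or "wrist"; returns a dict with "color" (400x640x3 uint8, red, green, blue), "range_z" (400x640 float32, mm along the optical axis (not along the pixel's ray), 0 where there is no reading), "fovy" (degrees; the focal length in pixels is half the picture's height over the tangent of half this angle, whatever the lens; pixels are square), "cx", "cy" (the principal point, pixels), "R" (3x3) and "t" (3): a world point X has camera coordinates R X + t; the wrist camera has in their place "mount" (4x4, takes a point from camera to tool coordinates, whose origin is the TCP and whose axes are the flange's). Camera axes: x right, y down, z forward; pixel columns grow to the right and rows downward; lengths in mm; the calibration is good to about 2 mm. A picture is of the moment at which its call begins: read the wrist's pose just before it.
- env.hand_in(): hands the job in, once; it reports no verdict.
The state is a dict: "t": time; "q": joint angles; "dq": joint speeds; "joint_torque": joint torques, N m; "eef_pos": TCP position; "tcp_rot": TCP orientation; "force": force on the tool from outside, world axes, zero at the start; "moment": the same for the moment, N m; "gripper_width": finger opening in mm.
Only numpy, scipy, OpenCV 4.12 (cv2) and the standard library are available. Lean on these libraries where they do the work, as an engineer would, in place of code of your own. Each camera call takes 0.05 s, during which the arm holds its last target.

TASK

The seesaw gate of the ball sorter is tipped to the left chute (left and right as seen from the robot). With the fingertips, press the gate's raised right pad down so that it rocks over its pivot and lies tipped to the right; only then push the upright post of the release slide across to the right with the fingers, so that both waiting steel balls run down the right chute and come to rest in the right tray. Do not touch or carry the balls themselves, and leave the stopper, timer, syringe and petri dish where they are.

Things in the scene. Friction and masses are not known exactly. Their poses are not given: they have to be found in the camera images.
- stand: Ball sorter, fixed: light grey base plate 215 x 450 x 6 mm (x -73 to +143 mm) with feed trough, seesaw gate, and a chute and grey tray at either end. Origin: on the bench top (z = 0), below the shut release slide's post. +x runs from its front to its back, +y to its left, z up. Gate pivot: along x, at y = 0, z = 105 mm. A splash plate (46 mm wide) in the gate's middle rises to z = 167 mm at x = -57 mm.
- feed_lip (a point): Middle of the lower, front edge of the feed trough's floor, 142 mm above the bench. The trough runs from here 155 mm along the stand's +x, rising 8 degrees; 28 mm wide inside, walls 22 mm high.
- gate (a joint): Angle of the white seesaw gate (a trough 150 mm long, 32 mm wide inside, its length along the sorter's y): -0.28 rad = fully tipped to the left (left end down), +0.28 = fully tipped to the right; stops at both ends. It is top-heavy: once past level it falls to the side by itself and stays there. About 0.5 N on a pad moves it.
- right_pad (a point): Centre of the top face of the right press pad, a flat ribbed plate (58 mm along the sorter's x, 36 mm wide along its y, 4 mm thick) that sticks out to the front of the gate near its right end. Moves with the gate: 148 mm above the bench when tipped left, 116 mm when tipped right, shifting 15 mm toward the sorter's right. Free above and in front.
- left_pad (a point): Centre of the top face of the like pad at the gate's left end.
- slide (a joint): Travel of the grey release slide: 0 = shut (its plate closes the feed trough), 0.045 m = fully open, stop. It moves straight to the sorter's right (-y of the stand). The balls pass when it is open by more than about 28 mm. About 1 to 2 N moves it and it stays where it is left.
- post (a point): Middle of the upright post on the release slide, 12 mm thick with a 17 mm ball on top; the post runs from 20 mm below this point (slide plate, 44 mm wide along y) to 20 mm above it. It is pushed from its left side, toward the sorter's right; the space beside it above z = 182 mm is free on both sides.
- ball1: Front one of two loose steel grinding balls, 22 mm in diameter, waiting in the feed trough behind the slide; origin at its centre.
- ball2: Rear ball, the same; origin at its centre.
- right_tray (a point): Centre of the inner floor of the grey catch tray at the sorter's right end: 56 mm (x) by 66 mm (y) inside, floor 6 mm above the bench, outer walls up to 85 mm. This is where the balls must end.
- left_tray (a point): The same in the like tray at the left end (wrong one).
- stopper: Bystander: rubber stopper, 27 mm in diameter, 30 mm high, standing in front of the sorter's right half. Origin: centre of its underside.
- timer: Bystander: flat white timer, 64 x 70 x 20 mm, to the right of the sorter. Origin: centre of its underside.
- syringe: Bystander: syringe 128 mm long, 18 mm high, lying in front of the sorter's left half. Origin: centre of its underside.
- petri: Bystander: closed petri dish, 58 mm in diameter, 15 mm high, to the left of the sorter. Origin: centre of its underside.

How it is judged (in metres and radians):
On the way, in this order (a step that is already met when the one before it is completed fails the run):
1. the gate is tipped fully to the right while both balls still wait in the feed trough (value of joint gate above 0.25 rad and x of each of ball1, ball2 in the frame of stand above 0.005 m and z of each of ball1, ball2 in the frame of stand above 0.14 m), for 0.2 s.
2. both balls are in the right tray (x of ball1 in the frame of stand between -0.07 and -0.01 m and y of ball1 in the frame of stand between -0.218 and -0.148 m and z of each of ball1, ball2 in the frame of stand below 0.045 m and x of ball2 in the frame of stand between -0.07 and -0.01 m and y of ball2 in the frame of stand between -0.218 and -0.148 m), for 0.2 s.
At the end, for the whole second after the job is handed in: The gate lies tipped to the right (gate above 0.25 rad) and both balls rest (under 30 mm/s) within the walls of the right tray, their centres less than 45 mm above the bench (all of step 2 and value of joint gate above 0.25 rad and linear speed of each of ball1, ball2 below 0.03 m/s); the robot touches nothing.
It fails at once if the robot touches a ball (contact force between any of the fingers, the arm and ball1 above 0.2 N or contact force between any of the fingers, the arm and ball2 above 0.2 N).
It fails at once if the stopper is moved by more than 20 mm (distance of stopper from where it was at the start of the episode above 0.02 m).
It fails at once if the timer is moved by more than 20 mm (distance of timer from where it was at the start of the episode above 0.02 m).
It fails at once if the syringe is moved by more than 20 mm (distance of syringe from where it was at the start of the episode above 0.02 m).
It fails at once if the petri dish is moved by more than 20 mm (distance of petri from where it was at the start of the episode above 0.02 m).
It also fails if it takes over 42 s, if anything falls off the work surface, if the arm or the gripper's body presses on something with over 40 N, if the wrist force passes 120 N, or if a joint passes its speed limit or range.

## Working session

There is one attempt and no reset: what is moved stays moved. The work goes in short steps, Python scripts to look and compute and a shell command to move; the robot and the scene stay as the last step left them, time stands still between calls to the robot, and variables do not carry over. Pictures are saved under pics/ and viewed, and the job is handed in when it is done.

```bash
mkdir -p pics; ls; cat > h.py <<'E'
import numpy as np, cv2
from station import env
def shot(name,fn):
    s=env.read_state(); d=env.snapshot(name)
    cv2.imwrite('pics/'+fn+'.png',d['color'][:,:,::-1])
    d['s']=s
    np.save('pics/'+fn+'.npy',d,allow_pickle=True)
    return d
def w(d,u,v,z=None):
    f=200/np.tan(np.radians(d['fovy'])/2)
    r=float(d['range_z'][int(v),int(u)]) if z is None else z
    c=np.array([(u-d['cx'])*r/f,(v-d['cy'])*r/f,r])
    if 'R' in d: return np.array(d['R']).T@(c-np.array(d['t']))
    return None
E
python3 - <<'E'
from h import *
for n in ['top','side']:
    d=shot(n,n+'0'); print(n,d['fovy'],d['cx'],d['cy'],d['R'],d['t'])
s=env.read_state();print(s['eef_pos'],s['tcp_rot'],s['t'],s['force'])
E
```

```text
pics
top 54.254398832581494 319.0560648664721 206.41430687323867 [[-0.0095464  -0.9997796   0.01869794]
 [-0.98329719  0.00598695 -0.18190876]
 [ 0.18175672 -0.0201222  -0.98313763]] [  84.37841269  541.23617064 1216.72311321]
side 54.61395789289193 325.01787668860607 197.29266456604205 [[ 9.92915401e-01 -1.18821431e-01 -6.89158153e-04]
 [-7.90207127e-02 -6.55972365e-01 -7.50637052e-01]
 [ 8.87396998e-02  7.45373547e-01 -6.60714418e-01]] [-503.41585749  194.82347416  921.15177482]
[ 220.53327396 -584.45224205  230.60521425] [[ 9.35597566e-01  3.53067939e-01 -4.73515286e-04]
 [ 3.53068255e-01 -9.35596847e-01  1.16082114e-03]
 [-3.31706796e-05 -1.25324465e-03 -9.99999214e-01]] 0.1 [ 0.20722527  0.38245176 -0.30511405]
```

View pics/top0.png

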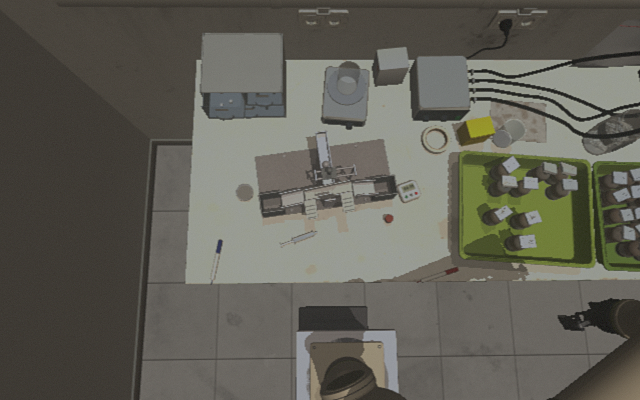

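View pics/side0.png

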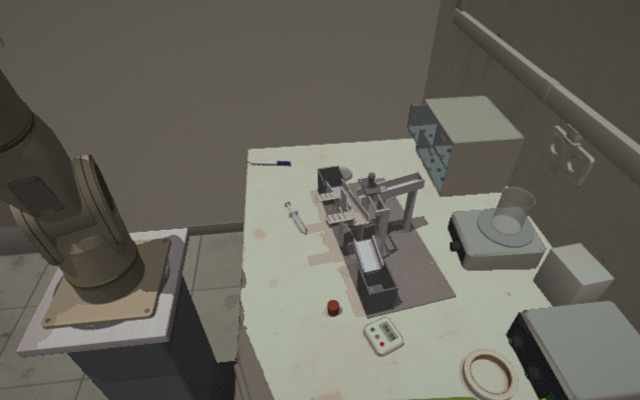

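The top view shows the sorter at about (325,180), with the stopper at (388,218), timer (409,191), syringe (298,239) and petri dish (245,192). I'll enlarge it next.

```bash
python3 - <<'E'
import cv2
a=cv2.imread('pics/top0.png')[120:260,235:425]; cv2.imwrite('pics/topz.png',cv2.resize(a,None,fx=4,fy=4,interpolation=2))
a=cv2.imread('pics/side0.png')[150:320,300:460]; cv2.imwrite('pics/sidez.png',cv2.resize(a,None,fx=3.5,fy=3.5,interpolation=2))
E
```

```text
(no output)
```

View pics/topz.png

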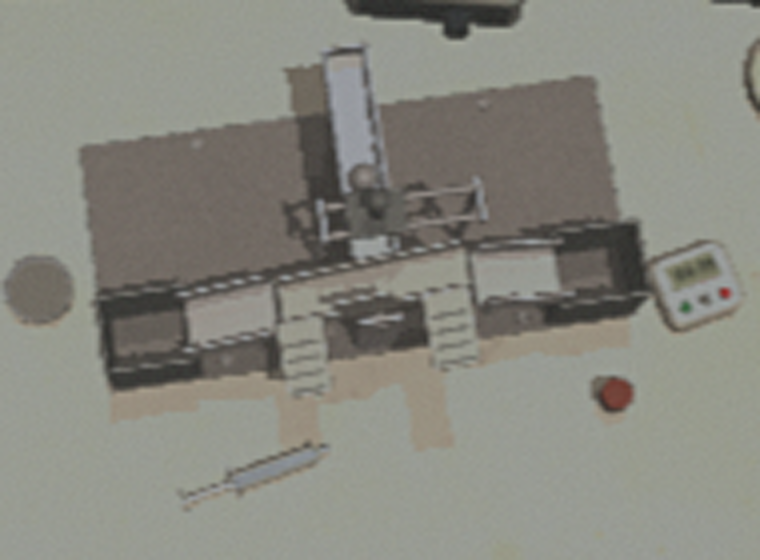

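View pics/sidez.png

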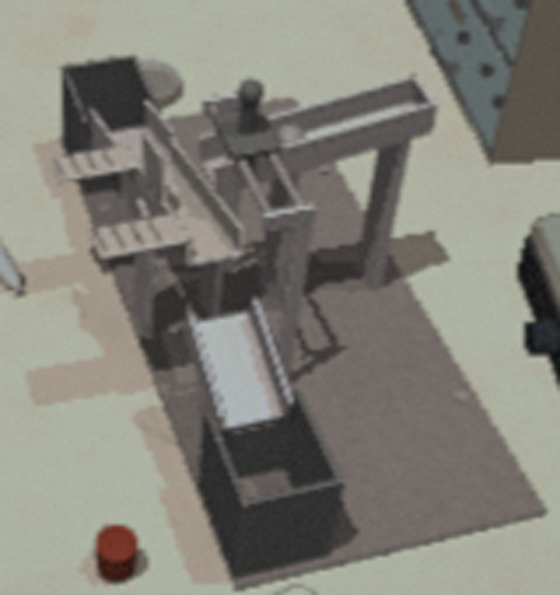

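```bash
python3 - <<'E'
from h import *
d=shot('top','top1'); e=shot('side','side1')
def tp(x,y): return 235+x/4,120+y/4
def sp(x,y): return 300+x/3.5,150+y/3.5
for n,p in dict(bl=(87,152),br=(589,84),rpad=(449,330),rpadfar=(440,297),rpadnear=(460,363),lpad=(303,357),postball=(372,200),lip=(369,253),rtray=(585,270),ltray=(147,333),slideplate=(390,220),stopper=(616,392),timer=(695,285),syr=(275,468),petri=(40,290),troughback=(346,60)).items():
    u,v=tp(*p); print('top',n,u,v,w(d,u,v).round(1))
for n,p in dict(rpad=(142,234),lpad=(97,161),postball=(251,90),plate=(250,143),rtray=(262,483),stopper=(117,540)).items():
    u,v=sp(*p); print('side',n,u,v,w(e,u,v).round(1))
E
```

```text
top bl 256.75 158.0 [719.1 290.7   7.4]
top br 382.25 141.0 [ 779.1 -142.2    6.9]
top rpad 347.25 202.5 [535.4  -2.6 145.7]
top rpadfar 345.0 194.25 [560.4   3.8 147.4]
top rpadnear 350.0 210.75 [509.7  -9.9 148.9]
top lpad 310.75 209.25 [521.4 107.  112.8]
top postball 328.0 170.0 [616.2  57.1 217.6]
top lip 327.25 183.25 [596.8  56.4 138.6]
top rtray 381.25 187.5 [ 614.1 -132.7    4.8]
top ltray 271.75 203.25 [561.8 237.8   4.9]
top slideplate 332.5 175.0 [611.9  42.2 178.6]
top stopper 389.0 218.0 [ 505.5 -149.9   28.6]
top timer 408.75 191.25 [ 597.7 -222.7   17.3]
top syr 303.75 237.0 [446.2 130.6  16.7]
top petri 245.0 192.5 [597.  326.5  14.5]
top troughback 321.5 135.0 [742.7  72.9 161.4]
side rpad 340.57142857142856 216.85714285714286 [ 5.424e+02 -4.000e-01  1.440e+02]
side lpad 327.7142857142857 196.0 [526.5 105.5 116.2]
side postball 371.7142857142857 175.71428571428572 [618.8  49.6 215.7]
side plate 371.42857142857144 190.85714285714286 [619.5  41.6 177.6]
side rtray 374.8571428571429 288.0 [ 610.7 -102.5    5.6]
side stopper 333.42857142857144 304.2857142857143 [ 508.  -145.7   23.5]
```

```bash
python3 - <<'E'
from h import *
def cloud(d):
    f=200/np.tan(np.radians(d['fovy'])/2); r=d['range_z'].astype(float)
    v,u=np.mgrid[:400,:640]; c=np.stack([(u-d['cx'])*r/f,(v-d['cy'])*r/f,r],-1)
    return (c-np.array(d['t']))@np.array(d['R'])
for n in ['top1','side1']:
    d=np.load(f'pics/{n}.npy',allow_pickle=True).item(); P=cloud(d)
    q=P[(abs(P[...,0]-617)<35)&(abs(P[...,1]-53)<35)&(P[...,2]>188)]; print(n,'post',len(q)); print(q.round(0).tolist())
    q=P[(abs(P[...,0]-535)<45)&(abs(P[...,1]+3)<28)&(P[...,2]>141)&(P[...,2]<156)]
    print('pad',len(q),q.mean(0),cv2.minAreaRect(q[:,:2].astype(np.float32)))
    # base plate
    col=cv2.cvtColor(d['color'],cv2.COLOR_RGB2GRAY).astype(int)
    m=(P[...,0]>480)&(P[...,0]<800)&(abs(P[...,1]-60)<260)&(abs(P[...,2]-6)<12)&(col<125)
    m=cv2.morphologyEx(m.astype(np.uint8),cv2.MORPH_OPEN,np.ones((3,3)))
    k,l,s,_=cv2.connectedComponentsWithStats(m); i=1+np.argmax(s[1:,4]); q=P[l==i]
    print('plate',len(q),cv2.minAreaRect(q[:,:2].astype(np.float32)))
E
```

```text
top1 post 31
[[624.0, 54.0, 220.0], [625.0, 51.0, 217.0], [621.0, 57.0, 221.0], [621.0, 54.0, 220.0], [622.0, 51.0, 216.0], [622.0, 48.0, 218.0], [619.0, 57.0, 219.0], [618.0, 54.0, 221.0], [618.0, 51.0, 221.0], [619.0, 49.0, 220.0], [620.0, 45.0, 216.0], [617.0, 60.0, 215.0], [616.0, 57.0, 218.0], [615.0, 54.0, 221.0], [615.0, 52.0, 221.0], [616.0, 49.0, 218.0], [615.0, 46.0, 220.0], [614.0, 60.0, 214.0], [613.0, 57.0, 219.0], [612.0, 54.0, 221.0], [613.0, 51.0, 218.0], [614.0, 48.0, 216.0], [614.0, 45.0, 213.0], [611.0, 57.0, 215.0], [611.0, 54.0, 216.0], [611.0, 51.0, 214.0], [612.0, 48.0, 211.0], [614.0, 56.0, 194.0], [613.0, 53.0, 196.0], [614.0, 50.0, 194.0], [615.0, 47.0, 189.0]]
pad 233 [538.35658286  -3.85765482 147.67527721] ((538.1146850585938, -1.0648040771484375), (60.094085693359375, 42.034000396728516), 9.900938034057617)
plate 2416 ((695.8672485351562, 185.4987030029297), (184.13760375976562, 218.27252197265625), 7.202523231506348)
side1 post 74
[[617.0, 59.0, 216.0], [618.0, 55.0, 219.0], [621.0, 56.0, 218.0], [622.0, 54.0, 219.0], [626.0, 59.0, 216.0], [614.0, 56.0,
[... 1068 characters left out ...]
3.0, 49.0, 200.0], [615.0, 52.0, 196.0], [617.0, 52.0, 195.0], [619.0, 50.0, 197.0], [621.0, 50.0, 197.0], [623.0, 49.0, 198.0], [615.0, 54.0, 191.0], [616.0, 48.0, 196.0], [618.0, 48.0, 196.0], [621.0, 49.0, 194.0], [624.0, 51.0, 193.0], [615.0, 51.0, 191.0], [617.0, 51.0, 191.0], [618.0, 47.0, 193.0], [621.0, 48.0, 193.0], [624.0, 49.0, 192.0], [615.0, 50.0, 189.0], [617.0, 50.0, 189.0], [619.0, 50.0, 189.0], [621.0, 49.0, 189.0]]
pad 232 [540.48215102  -5.23110996 147.12666156] ((540.4149169921875, -3.426725387573242), (59.28373718261719, 35.616268157958984), 7.842779159545898)
plate 4357 ((731.2440795898438, -12.884552001953125), (412.5908508300781, 201.2963409423828), 67.53329467773438)
```

The post is at about (619,54) with its top at z≈221. The right pad's centre is at about (539,−3.5,147.5), and the stand's yaw is about 8°. I'll shut the jaws and move toward the pad.

```bash
python3 -m crank '{"translation":[[20,-17,0],[50,-43,0],[80,-70,0],[112,-97,0],[144,-125,0],[176,-153,0],[208,-181,0],[240,-209,0],[272,-237,0],[304,-265,0],[330,-287,0],[340,-296,0]],"twist":[[0,0,1],[0,0,2],[0,0,3],[0,0,4],[0,0,5],[0,0,6],[0,0,7.5],[0,0,9],[0,0,10],[0,0,11],[0,0,12],[0,0,12.8]],"jaw":[-1,-1,-1,-1,-1,-1,-1,-1,-1,-1,-1,-1]}'
python3 - <<'E'
from h import *
s=env.read_state();R=np.array(s['tcp_rot']);print(s['t'],s['eef_pos'],R.round(4).tolist(),s['force'],s['gripper_width'])
print(R.T@(np.array([530.6,-7.5,190])-s['eef_pos']))
E
```

```text
t: 1.4
eef_pos: [435.7, -184.2, 231.5]
tcp_rot: [[0.99, 0.141, 0.001], [0.141, -0.99, 0.0], [0.001, -0.0, -1.0]]
force: [0.9, -0.4, -0.3]
gripper_width: -0.0
1.4 [ 435.73170947 -184.22412899  231.47680312] [[0.99, 0.1408, 0.0007], [0.1408, -0.99, 0.0004], [0.0007, -0.0003, -1.0]] [ 0.88105939 -0.38331958 -0.25023193] -0.002249404929619518
[ 118.77922993 -161.59343674   41.60277936]
```

```bash
python3 -m crank '{"translation":[[16,-22,0],[42,-57,0],[68,-93,5],[94,-128,15],[112,-152,30],[119,-162,42],[119,-162,42],[119,-162,42]],"twist":[[0,0,0],[0,0,0],[0,0,0],[0,0,0],[0,0,0],[0,0,0],[0,0,0],[0,0,0]],"jaw":[-1,-1,-1,-1,-1,-1,-1,-1]}'
python3 - <<'E'
from h import *
d=shot('side','side2'); a=d['color'][120:320,260:500,::-1]; a=cv2.resize(a,None,fx=3,fy=3,interpolation=2)
cv2.imwrite('pics/side2z.png',a)
d=shot('wrist','wrist2')
E
```

```text
t: 2.2
eef_pos: [529.7, -11.7, 189.4]
tcp_rot: [[0.991, 0.137, -0.001], [0.137, -0.991, -0.0], [-0.001, 0.0, -1.0]]
force: [0.6, -1.3, 0.2]
gripper_width: 0.0
```

View pics/side2z.png

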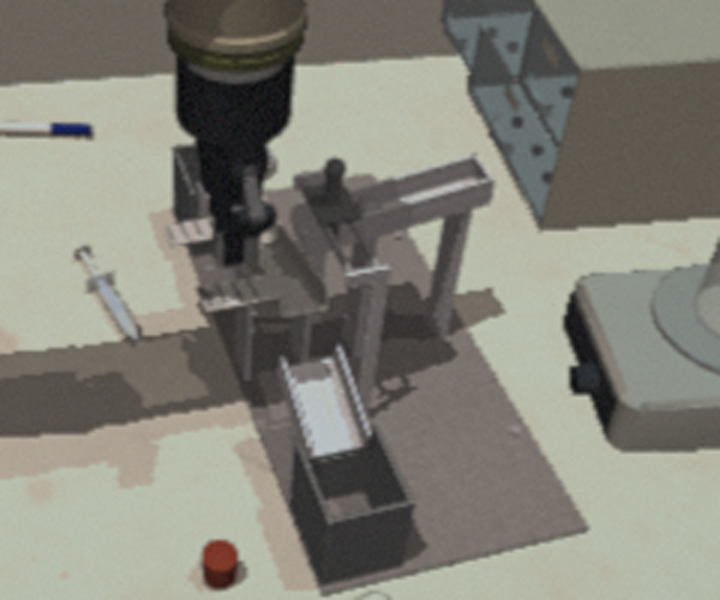

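View pics/wrist2.png

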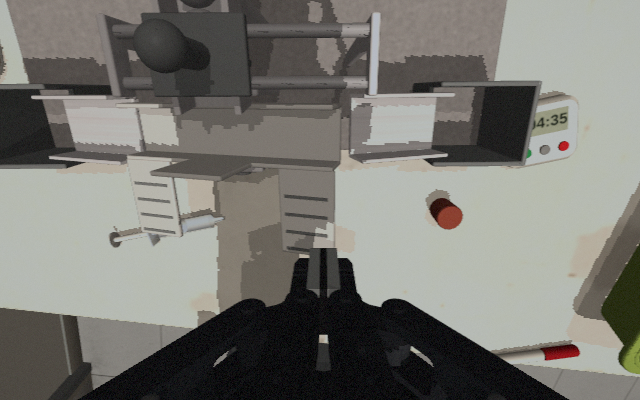

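The wrist view shows the right pad at (280–335, 165–252), with the shut fingertips at (323,250) above it. I'll measure the pad in the tool frame.

```bash
cat >> h.py <<'E'
def wc(d):
    f=200/np.tan(np.radians(d['fovy'])/2); r=d['range_z'].astype(float)
    v,u=np.mgrid[:400,:640]; c=np.stack([(u-d['cx'])*r/f,(v-d['cy'])*r/f,r],-1)
    M=np.array(d['mount']); T=c@M[:3,:3].T+M[:3,3]
    R=np.array(d['s']['tcp_rot']); return T, T@R.T+np.array(d['s']['eef_pos'])
E
python3 - <<'E'
from h import *
d=np.load('pics/wrist2.npy',allow_pickle=True).item(); T,W=wc(d); print(d['mount'])
for n,(u,v) in dict(pad=(306,205),fl=(283,175),fr=(332,180),nl=(287,240),nr=(305,245),lpad=(157,190),post=(160,45),tip=(323,250)).items(): print(n,T[v,u].round(1),W[v,u].round(1))
E
```

```text
[[-3.24262688e-04 -9.44781670e-01 -3.27700307e-01  8.43203998e+01]
 [ 9.99999917e-01 -3.86872675e-04  1.25869736e-04  6.45170993e-01]
 [-2.45697713e-04 -3.27700239e-01  9.44781717e-01 -1.42514377e+02]
 [ 0.00000000e+00  0.00000000e+00  0.00000000e+00  1.00000000e+00]]
pad [  84.3    0.6 -142.5] [613.5  -1.3 332.3]
fl [ 34.2 -23.7  45.8] [560.6  15.9 144. ]
fr [33.4  6.  37.4] [563.8 -13.7 152.4]
nl [ -9.4 -22.8  45. ] [517.4   9.1 144.8]
nr [-11.8 -11.   42.5] [516.7  -3.  147.3]
lpad [  16.3 -116.8   72. ] [530.2 105.6 117.7]
post [ 97.6 -52.  -29.2] [619.5  52.6 218.9]
tip [10.9  0.7 -6.3] [540.7 -11.4 196.1]
```

```bash
python3 -m crank '{"translation":[[2,-2,10],[4,-5,25],[5,-5,35],[5,-4,41],[5,-2,46],[5,0,51],[5,3,56],[5,5,61],[5,7,66],[5,8,70],[5,8,70],[5,8,70]],"twist":[[0,0,0],[0,0,0],[0,0,0],[0,0,0],[0,0,0],[0,0,0],[0,0,0],[0,0,0],[0,0,0],[0,0,0],[0,0,0],[0,0,0]],"jaw":[-1,-1,-1,-1,-1,-1,-1,-1,-1,-1,-1,-1]}'
python3 - <<'E'
from h import *
shot('wrist','wrist3')
E
```

```text
t: 3.5
eef_pos: [536.0, -18.2, 119.3]
tcp_rot: [[0.991, 0.137, 0.0], [0.137, -0.991, 0.0], [0.0, -0.0, -1.0]]
force: [-0.1, 1.2, -0.2]
gripper_width: 0.1
```

View pics/wrist3.png

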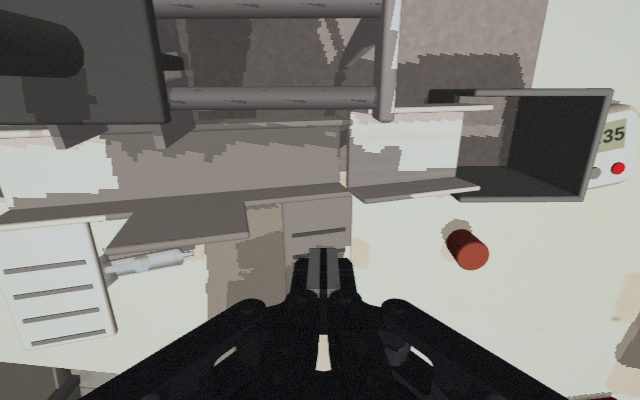

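The gate has tipped right: the left pad at (55,285) is now raised and the right pad is low. Next I'll lift and go to the left of the post.

```bash
python3 -m crank '{"translation":[[0,0,-15],[0,0,-40],[0,0,-70],[0,0,-100],[0,-10,-118],[18,-35,-120],[40,-65,-120],[65,-90,-120],[85,-103,-120],[92,-106,-120],[92,-106,-120],[92,-106,-120]],"twist":[[0,0,0],[0,0,0],[0,0,0],[0,0,0],[0,0,0],[0,0,0],[0,0,0],[0,0,0],[0,0,0],[0,0,0],[0,0,0],[0,0,0]],"jaw":[-1,-1,-1,-1,-1,-1,-1,-1,-1,-1,-1,-1]}'
python3 - <<'E'
from h import *
d=shot('wrist','wrist4')
T,W=wc(d); 
m=(W[...,2]>185)&(W[...,2]<226)&(abs(W[...,0]-619)<20)&(abs(W[...,1]-53)<20)
print(m.sum(), T[m].mean(0), T[m].min(0),T[m].max(0))
e=shot('side','side4'); cv2.imwrite('pics/side4z.png',cv2.resize(e['color'][100:300,260:500,::-1],None,fx=3,fy=3,interpolation=2))
E
```

```text
t: 4.75
eef_pos: [612.4, 98.4, 239.8]
tcp_rot: [[0.991, 0.136, 0.0], [0.136, -0.991, -0.0], [0.0, 0.001, -1.0]]
force: [0.1, -0.2, 0.0]
gripper_width: 0.1
904 [ 3.95905864 42.0156092  28.17477951] [-5.78680332 34.95135247 17.77831181] [ 9.6328139  51.56849108 54.65205109]
```

View pics/wrist4.png

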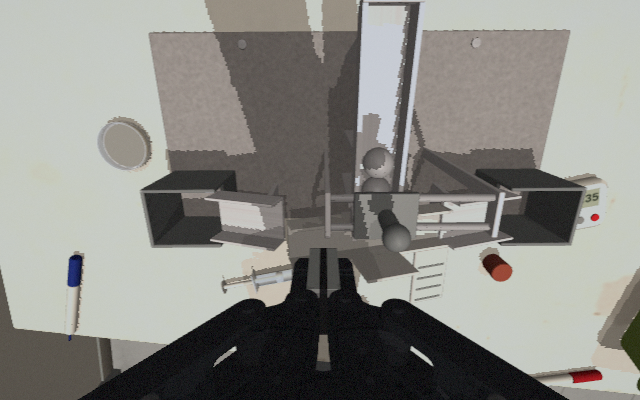

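View pics/side4z.png

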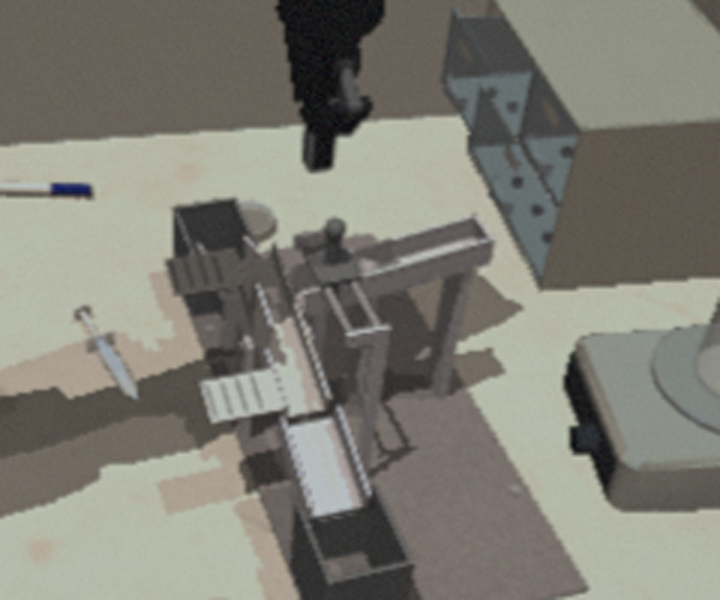

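The gate is fully right. Both balls are waiting at (377,165), behind the slide. The post lies at tool (2,43), with its top 18 mm below the tip. I'll descend on its left and push.

```bash
python3 -m crank '{"translation":[[1,0,10],[1,0,25],[1,0,40],[1,0,47],[1,5,47],[1,12,47],[1,20,47],[1,30,47],[1,40,47],[1,50,47],[1,60,47],[1,62,47]],"twist":[[0,0,0],[0,0,0],[0,0,0],[0,0,0],[0,0,0],[0,0,0],[0,0,0],[0,0,0],[0,0,0],[0,0,0],[0,0,0],[0,0,0]],"jaw":[-1,-1,-1,-1,-1,-1,-1,-1,-1,-1,-1,-1]}'
python3 - <<'E'
from h import *
e=shot('wrist','wrist5')
e=shot('side','side5'); cv2.imwrite('pics/side5z.png',cv2.resize(e['color'][100:300,260:500,::-1],None,fx=3,fy=3,interpolation=2))
E
```

```text
t: 6.05
eef_pos: [622.4, 37.0, 192.5]
tcp_rot: [[0.991, 0.136, 0.0], [0.136, -0.991, 0.0], [0.0, -0.0, -1.0]]
force: [0.0, 3.1, 1.3]
gripper_width: 0.1
```

View pics/wrist5.png

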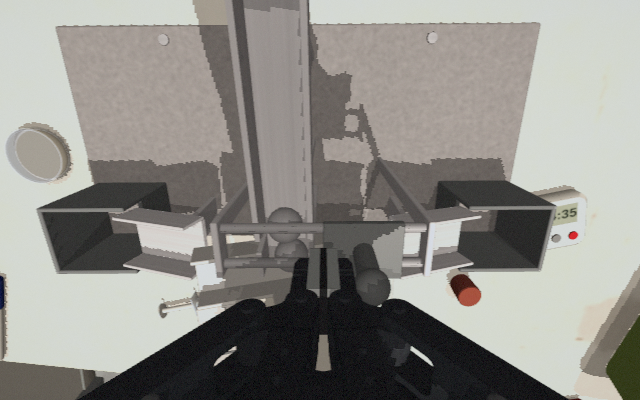

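View pics/side5z.png

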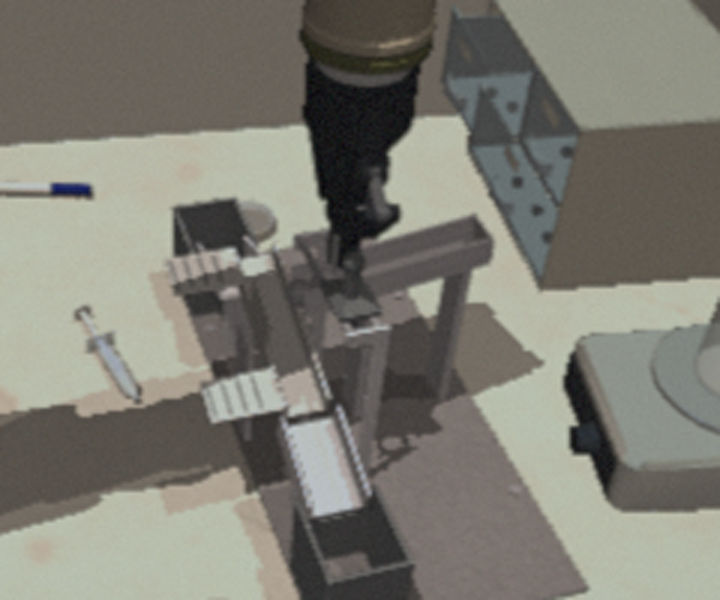

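The slide is almost at its stop and the balls at (287,235) are starting to roll. I'll hold still while they run.

```bash
python3 -m crank '{"translation":[[0,2,0],[0,2,0],[0,2,0],[0,2,0],[0,2,0],[0,2,0],[0,2,0],[0,2,0]],"twist":[[0,0,0],[0,0,0],[0,0,0],[0,0,0],[0,0,0],[0,0,0],[0,0,0],[0,0,0]],"jaw":[-1,-1,-1,-1,-1,-1,-1,-1]}'
python3 - <<'E'
from h import *
e=shot('wrist','wrist6')
E
```

```text
t: 6.95
eef_pos: [622.2, 36.7, 192.2]
tcp_rot: [[0.99, 0.138, -0.0], [0.138, -0.99, 0.001], [-0.0, -0.001, -1.0]]
force: [-1.0, 5.4, 0.3]
gripper_width: 0.0
```

View pics/wrist6.png

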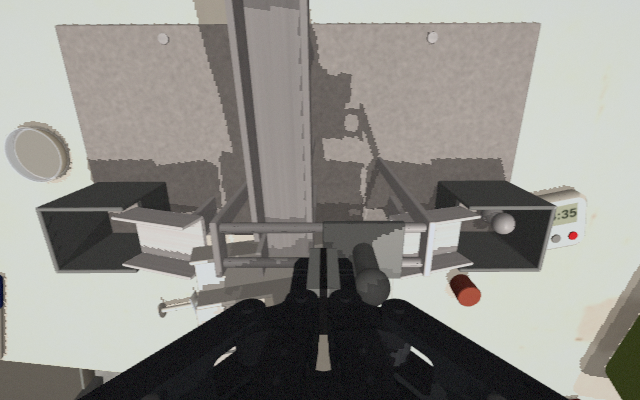

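One ball is visible in the right tray at (503,224); the other may be hidden. I'll retreat to the left, lift and look.

```bash
python3 -m crank '{"translation":[[0,-4,0],[0,-12,0],[0,-20,-2],[0,-20,-20],[0,-20,-50],[0,-20,-80],[0,-20,-100],[-20,-20,-105],[-45,-20,-105],[-60,-20,-105],[-60,-20,-105],[-60,-20,-105]],"twist":[[0,0,0],[0,0,0],[0,0,0],[0,0,0],[0,0,0],[0,0,0],[0,0,0],[0,0,0],[0,0,0],[0,0,0],[0,0,0],[0,0,0]],"jaw":[-1,-1,-1,-1,-1,-1,-1,-1,-1,-1,-1,-1]}'
python3 - <<'E'
from h import *
e=shot('wrist','wrist7')
e=shot('side','side7'); cv2.imwrite('pics/side7z.png',cv2.resize(e['color'][130:330,260:500,::-1],None,fx=3,fy=3,interpolation=2))
E
```

```text
t: 8.2
eef_pos: [560.6, 47.7, 297.7]
tcp_rot: [[0.991, 0.137, 0.001], [0.137, -0.991, -0.001], [0.001, 0.001, -1.0]]
force: [-0.0, 0.2, 0.6]
gripper_width: 0.3
```

View pics/wrist7.png

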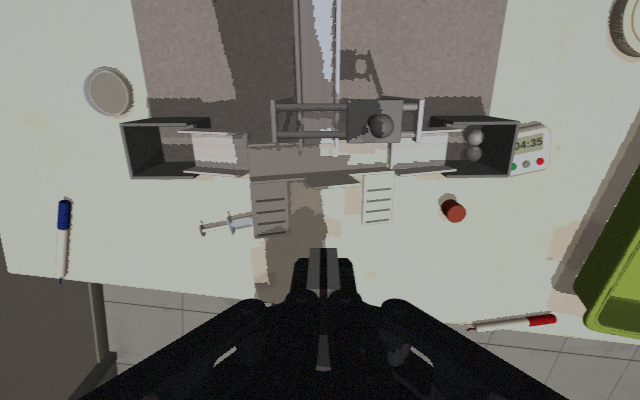

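View pics/side7z.png

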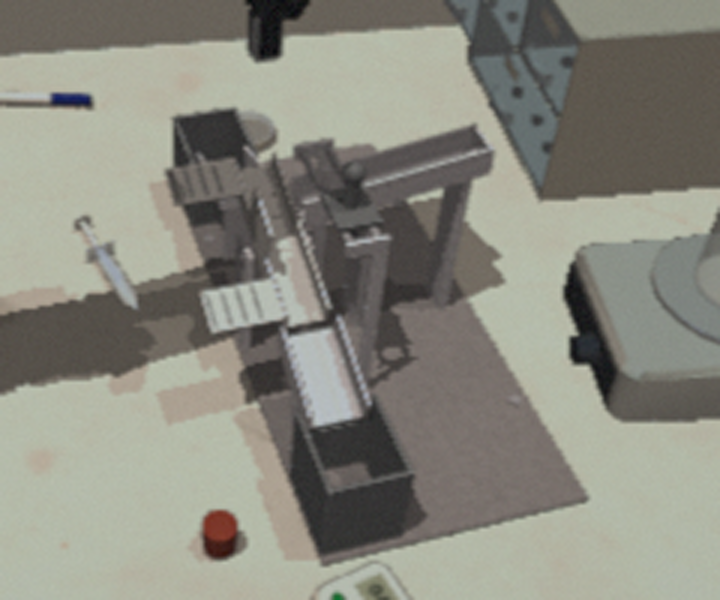

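Both balls are in the right tray at (474,135) and (473,152). The gate is tipped right and the arm is clear. I'll let them settle, check their positions and hand in.

```bash
python3 -m crank '{"translation":[[0,0,0],[0,0,0],[0,0,0],[0,0,0],[0,0,0],[0,0,0],[0,0,0],[0,0,0],[0,0,0],[0,0,0]],"twist":[[0,0,0],[0,0,0],[0,0,0],[0,0,0],[0,0,0],[0,0,0],[0,0,0],[0,0,0],[0,0,0],[0,0,0]],"jaw":[-1,-1,-1,-1,-1,-1,-1,-1,-1,-1]}'
python3 - <<'E'
from h import *
a=np.load('pics/wrist7.npy',allow_pickle=True).item(); d=shot('wrist','wrist8')
print('change in tray',np.abs(a['color'][115:180,430:515].astype(int)-d['color'][115:180,430:515]).mean())
cv2.imwrite('pics/w8z.png',cv2.resize(d['color'][100:200,400:540,::-1],None,fx=5,fy=5,interpolation=2))
T,W=wc(d); c,s_=np.cos(np.radians(7.9)),np.sin(np.radians(7.9))
for u,v in [(474,135),(473,152),(375,200),(270,210)]:
    p=W[v,u]-[619,53.5,0]; print((u,v),[round(c*p[0]+s_*p[1],1),round(-s_*p[0]+c*p[1],1),round(p[2],1)])
E
```

```text
t: 9.3
eef_pos: [560.2, 47.7, 297.3]
tcp_rot: [[0.991, 0.137, -0.0], [0.137, -0.991, -0.0], [-0.0, 0.0, -1.0]]
force: [-0.8, -0.6, 0.2]
gripper_width: 0.2
change in tray 6.227028657616893
(474, 135) [np.float64(-31.8), np.float64(-193.3), np.float64(25.9)]
(473, 152) [np.float64(-53.5), np.float64(-194.4), np.float64(27.8)]
(375, 200) [np.float64(-88.1), np.float64(-54.3), np.float64(118.0)]
(270, 210) [np.float64(-87.5), np.float64(53.6), np.float64(148.9)]
```

View pics/w8z.png

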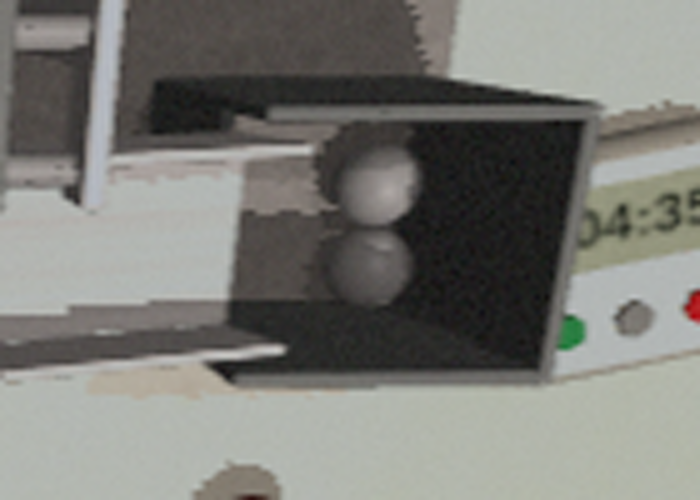

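The enlarged picture shows both balls on the tray floor, at about (476,137) and (474,153). They may have moved slightly since the last one, so I'll wait and compare again.

```bash
python3 -m crank '{"translation":[[0,0,0],[0,0,0],[0,0,0],[0,0,0],[0,0,0],[0,0,0],[0,0,0],[0,0,0],[0,0,0],[0,0,0],[0,0,0],[0,0,0]],"twist":[[0,0,0],[0,0,0],[0,0,0],[0,0,0],[0,0,0],[0,0,0],[0,0,0],[0,0,0],[0,0,0],[0,0,0],[0,0,0],[0,0,0]],"jaw":[-1,-1,-1,-1,-1,-1,-1,-1,-1,-1,-1,-1]}' >/dev/null
python3 - <<'E'
from h import *
d=shot('wrist','wrist9')
L=[np.load(f'pics/wrist{k}.npy',allow_pickle=True).item()['color'].astype(int) for k in (7,8,9)]
for i,j in [(0,1),(1,2)]: print(*[np.abs(L[i][a:b,c:e]-L[j][a:b,c:e]).mean().round(2) for a,b,c,e in [(125,162,462,486),(20,90,150,240),(165,225,360,395)]])
E
```

```text
5.04 2.04 4.67
2.64 1.69 1.44
```

```bash
python3 - <<'E'
from station import env
s=env.read_state();print(s['t'],s['force']);print(env.hand_in())
E
```

```text
10.6 [-0.56493977  0.95483734 -0.26868335]
the job is handed in; nothing more can be done
None
```

I pressed the right pad down with the shut fingertips until the gate tipped right. Then I pushed the release slide's post to the right, and both balls ran into the right tray. I backed the arm off to the left and up, and handed in at 10.6 s.

What the last checks showed:
- **Gate:** tipped right. The right pad is 118 mm above the bench and the left pad 149 mm; the stated heights are 116 and 148.
- **Balls:** both are on the right tray's floor, at about (-32, -193) and (-54, -194) mm in the stand frame. Their top surfaces are at 26 to 28 mm, so the centres are below the 45 mm limit.
- **Rest:** the last two pictures, about 1.2 s apart, differ in the tray by little more than camera noise. The pair before that differed more. So did the still pad area, so I put that down to slight camera movement.
- **Robot and bystanders:** the arm is clear of everything. The stopper, timer, syringe and petri dish look unmoved in the pictures, but I did not measure them again.

No check failed or disagreed.

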